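# Shift the line winch into third

## Task

Put the line winch into third gear: push its gearstick out of the left-hand column into neutral if need be, across the crossbar of the H gate to the right, then forward (away from the robot) until it is fully home in the far right slot, and leave it there. Push it gently with the outside of the fingers only: do not grip the stick or straddle it between the fingers, do not let it slip into the near right slot, and do not disturb the mug, the jar or the reel.

Things in the scene. Friction and masses are not known exactly. Their poses are not given: they have to be found in the camera images.
- console: Blue winch selector box bolted to the table, 200 x 200 mm, 114 mm high with its bare metal top plate; origin at the centre of its underside, on the table; x points away from the robot (forward), y left, z up; yaw up to 0.35 rad. Beyond it (x 100 to 200 mm) stand a gearbox 100 mm high and, on its left, a steel drum 105 mm high.
- gate_centre (a point): Centre of the H gate, on the plate's top, 114 mm above the table (axes as the console). Two slots along x, 20 mm wide, centred at y = +31 and -31 mm, reach x = -41 to 41 mm; a crossbar 18 mm wide joins them at x = 0. Between them two solid tongues with corners of 6 mm radius. Slot 1 is far left, 2 near left, 3 far right, 4 near right. The gearstick cannot cut across the tongues.
- third_slot (a point): Point on the gate plate's top, 114 mm above the table, at the far end of slot 3 (far right), where the rod stands when fully home.
- pivot (a point): The gearstick's universal pivot, inside the console 104 mm below the gate centre, 10 mm above the table. The stick is a steel rod 12 mm thick that rises from here through the gate to its ball knob. It tilts sideways (crosswise) about the console's x axis, and fore and aft about the axis at right angles to that.
- grip_mid (a point): Centre of the gearstick's black ball knob, a sphere 40 mm in diameter, on the stick's axis 190 mm from the pivot; z along the stick, up. Just below the ball a collar 22 mm wide, then the bare 12 mm rod. With the stick upright this point is 200 mm above the table; at the slots' ends it is about 55 to 58 mm off centre each way and 182 mm high.
- crosswise (a joint): Sideways tilt of the gearstick, rad: positive leans right (console -y). Stops at -0.31 and 0.31; in the left slots it is -0.31 to -0.26, in the right ones 0.26 to 0.31. It starts in the left column. It can cross only while the fore-and-aft tilt is within about 0.03 of 0 (rounded corners guide it in from about 0.06).
- gearstick (a joint): Fore-and-aft tilt of the gearstick, rad: positive leans forward (away from the robot), 0 is neutral (crossbar), stops at -0.31 (near) and 0.31 (far). Starts anywhere from -0.29 to 0.29. Both tilts are stiff with friction: about 2 N at the knob moves the stick, it stays where it is left, with no spring or detent. The stops are slightly soft.
- mug: Loose white mug, 80 mm wide, 90 mm high, left of the console; origin under its centre. Leave alone.
- pill_jar: Loose white jar, 52 mm wide, 85 mm high, right of the console; origin under its centre. Leave alone.
- reel: Loose black fishing reel lying to the right of the console, about 85 x 70 mm and 80 mm high with its crank; origin under its spool. Leave alone.

How it is judged:
On the way:
1. the gearstick has crossed along the crossbar to the right-hand column (value of joint crosswise above 0.2 rad and value of joint gearstick between -0.15 and 0.15 rad), for 0.02 s.
At the end, for the whole second after the job is handed in: The gearstick is fully home in slot 3: tilted right more than 0.25 rad and forward more than 0.26 rad (of 0.31), and at rest (value of joint crosswise above 0.25 rad and value of joint gearstick above 0.26 rad and velocity of joint gearstick between -0.05 and 0.05 rad/s and velocity of joint crosswise between -0.05 and 0.05 rad/s); the robot touches nothing.
It fails at once if the stick slips more than half way into the near right slot (crosswise above 0.1 with gearstick below -0.15) (value of joint crosswise above 0.1 rad and value of joint gearstick below -0.15 rad).
It fails at once if the gearstick is gripped or straddled (the point between the finger pads lies inside its knob or rod) (x of the grasp point in the frame of grip_mid between -0.012 and 0.012 m and y of the grasp point in the frame of grip_mid between -0.012 and 0.012 m and z of the grasp point in the frame of grip_mid between -0.06 and 0.018 m).
It fails at once if the fingers press on the selector or its stick with more than 40 N (contact force between the fingers and console above 40 N).
It fails at once if the mug, the jar or the reel is moved more than 25 mm (distance of any of mug, pill_jar, reel from where it was at the start of the episode above 0.025 m).
It also fails if it takes over 54 s, if anything falls off the work surface, if the arm or the gripper's body presses on something with over 40 N, if the wrist force passes 120 N, or if a joint passes its speed limit or range.

## Robot

A 6-joint arm with a two-finger parallel gripper is mounted at the origin on the work surface. World frame = base frame: x ahead of the robot, y to its left, z up, the work surface at z = 0. Lengths are in m, angles in rad, forces in N, time in s.
With the tool pointing down it reaches from about 0.4 to 0.825 m from the base axis. Payload 7 kg.
Tool frame: the origin (TCP) lies between the finger pads; the fingertips stand 8 mm ahead of it and the grasp point (between the pads) lies 11 mm behind it (arm.finger_overhang is the distance from the TCP to the fingertips, in m); z points along the fingers, y is the line along which they close (so a half turn about z gives the same grasp; the last joint's range is limited). The gripper opens to 88 mm and grips with 3 to 60 N. Pads are 19 mm wide; open, the fingers measure 130 mm over their backs; the gripper's body (78 mm by 193 mm) begins 47 mm behind the grasp point.
Start: joints at [-0.834, 0.359, 0.012, 0, -1.224, -0.288], TCP at [0.293, -0.608, 0.202] pointing down, gripper open.
Joint ranges: [-3.07, 3.07], [-1.43, 2.12], [-1.02, 1.25], [-3.03, 1.67], [-3.05, -0], [-3.03, 3.03]. Speed limits (rad/s): [2.39, 2.39, 3.01, 3.14, 3.14, 3.14].

## Interface

Orientations are given as [roll, pitch, yaw] about the fixed x, y, z axes, in that order (R = Rz(yaw) Ry(pitch) Rx(roll)).
In Python, from station import arm gives the robot as it stands.
- The arm moves only by the tool move_arm, never from a script. Its argument "rows" is text: rows parted by semicolons, each of 7 numbers parted by spaces: the turn, a rotation vector about the tool's x, y, z in degrees, then the shift along the tool's x, y, z in m, then the finger opening in m, from 0 to 0.0876. A call has 1 to 8 rows; each row shifts and turns the commanded pose from where the row before left it, along the tool's axes as they then stand; what a row does not reach is not made up. A row lasts 1/8 s, in which the tool goes at most 62.5 mm and 10.7 degrees, less where a joint would pass 70% of its speed; a pose out of reach is approached as far as the arm can. A call is refused whole if a number of a shift passes 0.0625 or a number of a turn 10.7, either way. A call with a gripper value outside its range is refused whole. The fingers move at their own pace and stop on an object; "squeeze" is the grip in N (left out, the last holds). Time passes only in rows, so rows that do not move let the fingers close. It gives the time, the measured TCP pose, the force, the opening and the grip force at its end, in the units of the state.
- arm.get_state(): the state, without advancing time (a new reading comes with each control period).
- arm.grab_frame(name): name is "side" or "top"; returns (picture, depth): 400x640x3 uint8, blue, green, red; 400x640 float32, m along the optical axis (not along the pixel's ray), 0 where there is no reading.
- arm.camera_model(name): a dict with "mtx" (3x3 intrinsics, pixels), "k1" (the pictures are not rectified: a ray, as slopes to the right and down, at radius r is drawn at 1 + k1 r^2 times it, then the intrinsics apply), "camera_from_world" (4x4, takes a point from world to camera coordinates). Camera axes: x right, y down, z forward; pixel columns grow to the right and rows downward; lengths in m; the calibration is good to about 2 mm. A picture is of the moment at which its call begins. camera_model takes no time and is no camera call.
- arm.job_done(): hands the job in; it is judged then, once.
The state is a dict: "t": time; "q": joint angles; "qd": joint speeds; "joint_efforts": joint torques, N m; "eef_pos": TCP position; "ee_rot": TCP orientation; "force": force on the tool from outside, world axes, zero at the start; "moment": the same for the moment, N m; "width": finger opening in m; "gripper_force": force on a finger pad.
Only numpy, scipy, OpenCV 4.12 (cv2) and the standard library are available. Lean on these libraries where they do the work, as an engineer would, in place of code of your own. Each camera call takes 0.05 s, during which the arm holds its last target. There are 200 camera calls.

## Working session

There is one attempt and no reset: what is moved stays moved. The work goes in short steps, Python scripts to look and compute and a tool call to move; the robot and the scene stay as the last step left them, time stands still between calls to the robot, and variables do not carry over. Pictures are saved under pics/ and viewed, at most 10 in all, crops included, and the job is handed in when it is done.

Besides the shell and the picture viewer there is one more tool, called after "Emit:" as name(argument=value, ...), one argument or row to a line, values as JSON. move_arm: Moves the arm, as the interface text tells. Its arguments: {"type":"object","properties":{"rows":{"type":"string"},"squeeze":{"type":"number"}},"required":["rows"]}

```bash
mkdir -p pics; cat > h.py <<'E'
import numpy as np, cv2
from station import arm
def cloud(name):
    im,d=arm.grab_frame(name); m=arm.camera_model(name)
    K=np.array(m["mtx"]);T=np.array(m["camera_from_world"]);k1=m["k1"]
    v,u=np.mgrid[0:400,0:640]
    p=np.stack([u.ravel(),v.ravel()],1).astype(np.float64)[:,None]
    n=cv2.undistortPoints(p,K,np.array([k1,0,0,0,0.]))[:,0]
    P=np.c_[n,np.ones(len(n))]*d.reshape(-1,1)
    W=(P-T[:3,3])@T[:3,:3]
    W[d.ravel()==0]=np.nan
    return im,W.reshape(400,640,3)
E
python3 - <<'E'
from h import *
for n in("side","top"):
    im,W=cloud(n); cv2.imwrite(f"pics/{n}0.png",im); np.save(f"{n}0.npy",W)
    T=np.array(arm.camera_model(n)["camera_from_world"]); print(n,-T[:3,:3].T@T[:3,3],T[2,:3],arm.camera_model(n)["k1"])
s=arm.get_state();print(s["t"],s["eef_pos"],s["ee_rot"],s["width"],arm.finger_overhang)
E
```

```text
side [0.45422615 0.66281098 0.55274578] [ 0.17043378 -0.81253734 -0.55743645] -0.02285960052903329
top [0.46437946 0.03008716 1.02035467] [ 0.10662592  0.02188653 -0.99405829] 0.002571237153494204
0.1 [ 0.29264868 -0.60773912  0.20082742] [ 3.14012175e+00 -1.23462178e-04 -2.69286103e+00] 0.08767588045596822 0.008
```

View pics/side0.png

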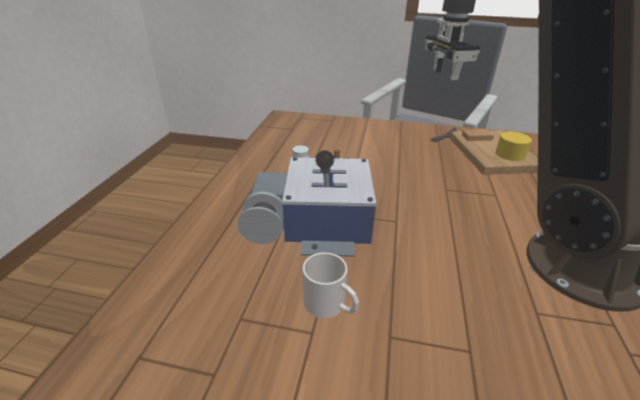

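View pics/top0.png

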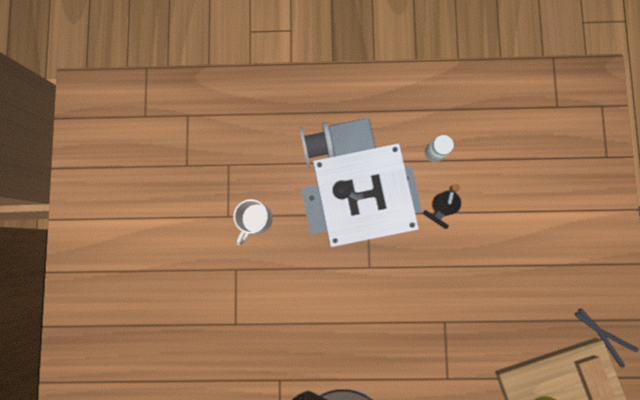

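Side: the knob is at (325,160) on the plate and the mug at (325,285). Top: the plate is centred near (366,195), the knob at (343,190) in the left column, the jar at (440,148), the reel at (446,203) and the mug at (252,217).

```bash
python3 - <<'E'
from h import *
im=cv2.imread("pics/top0.png");W=np.load("top0.npy")
g=im.max(2); sub=np.zeros_like(g); sub[130:260,300:430]=1
m=((W[...,2]>.105)&(W[...,2]<.123)&(g>150)&(sub>0)).astype(np.uint8)
m=cv2.morphologyEx(m,cv2.MORPH_OPEN,np.ones((3,3)))
c=max(cv2.findContours(m,0,2)[0],key=cv2.contourArea)[:,0]
P=W[c[:,1],c[:,0]]; r=cv2.minAreaRect(P[:,:2].astype(np.float32)*1000); print("plate",r,np.nanmedian(W[m>0][:,2]))
k=(W[...,2]>.145)&(sub>0)&(g<90); K=W[k]; print("knob pts",len(K),K.min(0),K.max(0),np.median(K,0))
def sph(K):
    A=np.c_[2*K,np.ones(len(K))]; x=np.linalg.lstsq(A,(K**2).sum(1),rcond=None)[0]; return x[:3],np.sqrt(x[3]+x[:3]@x[:3])
K=K[K[:,2]>.165];print(sph(K))
yaw=np.deg2rad(r[2]); yaw=(yaw+np.pi/4)%(np.pi/2)-np.pi/4
cc=np.array(r[0])/1000; R=np.array([[np.cos(yaw),-np.sin(yaw)],[np.sin(yaw),np.cos(yaw)]])
print("yaw",yaw)
for n in("top","side"):
    V=np.load(n+"0.npy");i=cv2.imread(f"pics/{n}0.png")
    L=np.c_[(V[...,:2]-cc)@R,V[...,2:]] if 0 else np.dstack([(V[...,:2]-cc)@R,V[...,2]])
    s=(abs(L[...,0])<.1)&(abs(L[...,1])<.1)&(L[...,2]>.135)&(i.max(2)<90)
    q=L[s]; print(n,len(q),q.min(0),q.max(0)); c,rr=sph(q[q[:,2]>.165]); print("sphere local",c,rr)
    if n=="top":
      for lo,hi in((250,0),): pass
for nm,(x,y) in dict(mug=(254,217),jar=(440,148),reel=(446,203)).items():
    p=W[y-2:y+3,x-2:x+3].reshape(-1,3); print(nm,np.nanmedian(p,0),R.T@(np.nanmedian(p,0)[:2]-cc))
E
```

```text
plate ((576.7578125, -58.33958435058594), (200.09329223632812, 200.2415313720703), 10.556675910949707) 0.1154859128305356
knob pts 253 [ 0.558904   -0.02086343  0.19280492] [0.59397935 0.01455777 0.21612946] [ 0.57581407 -0.00354883  0.20790108]
(array([ 0.57734309, -0.00266331,  0.19493096]), np.float64(0.018543948615151646))
yaw 0.1842487527120441
top 254 [-0.00771412  0.03550877  0.14175178] [0.0270594  0.07223649 0.21612946]
sphere local [0.01077571 0.05462668 0.19493096] 0.018543948615153703
side 294 [-0.0051958   0.04508074  0.15187858] [0.03048705 0.07630282 0.21101373]
sphere local [0.01256374 0.05349597 0.18945776] 0.02128755758149558
mug [0.53658608 0.21276438 0.00528675] [0.01017664 0.27387509]
jar [ 0.68690934 -0.24143898  0.08666296] [ 0.07474184 -0.20018094]
reel [ 0.55999873 -0.26073206  0.04827839] [-0.05355535 -0.19589642]
```

Emit:
move_arm(
  rows="0 0 7.55 0 0 -0.04 0; 0 0 7.55 0 0 -0.04 0; 0 0 0 -0.0368 0.0452 0 0; 0 0 0 -0.0368 0.0452 0 0; 0 0 0 -0.0368 0.0452 0 0; 0 0 0 -0.0368 0.0452 0 0; 0 0 0 -0.0368 0.0452 0 0; 0 0 0 -0.0368 0.0452 0 0",
)

```text
t: 1.1
eef_pos: [0.4603, -0.2991, 0.2815]
ee_rot: [3.141, -0.0, -2.956]
force: [2.0, -0.8, 0.2]
width: 0.0132
gripper_force: 0.0
```

Emit:
move_arm(
  rows="0 0 0 -0.0368 0.0452 0 0; 0 0 0 -0.0368 0.0452 0 0; 0 0 0 -0.0368 0.0452 0 0; 0 0 0 -0.0368 0.0452 0 0; 0 0 0 -0.0368 0.0452 0 0; 0 0 0 -0.0368 0.0452 0 0; 0 0 0 0 0 0 0; 0 0 0 0 0 0 0",
)

```text
t: 2.1
eef_pos: [0.6267, 0.0065, 0.281]
ee_rot: [-3.141, -0.001, -2.956]
force: [0.5, 0.6, -0.1]
width: 0.0002
gripper_force: 0.0
```

```bash
cat >> h.py <<'E'
yaw=.1842;C=np.array([.5768,-.0583]);R=np.array([[np.cos(yaw),-np.sin(yaw)],[np.sin(yaw),np.cos(yaw)]])
def tool():
    s=arm.get_state(); print("t %.2f"%s["t"],"local tcp",(R.T@(s["eef_pos"][:2]-C)).round(4),"z %.4f"%s["eef_pos"][2],"rpy",np.round(s["ee_rot"],3),"want yaw",round(yaw-np.pi,3),"F",np.round(s["force"],1),"w %.4f"%s["width"])
E
python3 -c "from h import *;tool()"
```

```text
t 2.10 local tcp [0.0609 0.0546] z 0.2810 rpy [-3.141e+00 -1.000e-03 -2.956e+00] want yaw -2.957 F [ 0.5  0.6 -0.1] w 0.0002
```

Emit:
move_arm(
  rows="0 0 0 0 0 0.036 0; 0 0 0 0 0 0.036 0; 0 0 0 0 0 0.024 0; 0 0 0 0 0 0.012 0; 0 0 0 0 0 0 0",
)

```text
t: 2.72
eef_pos: [0.6266, 0.0055, 0.1736]
ee_rot: [-3.141, -0.001, -2.957]
force: [0.8, -0.1, 1.1]
width: 0.0004
gripper_force: 0.0
```

```bash
python3 - <<'E'
from h import *
tool();im,W=cloud("side");np.save("s1.npy",W)
cv2.imwrite("pics/s1.png",cv2.resize(im[60:260,200:460],None,fx=3,fy=3,interpolation=cv2.INTER_CUBIC))
E
```

```text
t 2.73 local tcp [0.0606 0.0536] z 0.1736 rpy [-3.141e+00 -1.000e-03 -2.957e+00] want yaw -2.957 F [ 0.8 -0.1  1.1] w 0.0004
```

View pics/s1.png

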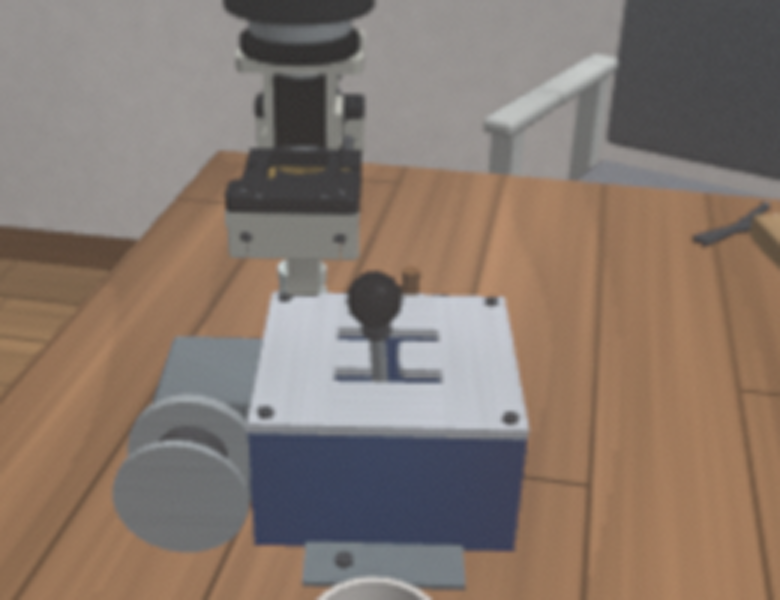

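The crop shows the finger at (303,280) on the far side of the knob at (375,300), with a gap of about 16 mm. Next is pushing the stick back to neutral.

Emit:
move_arm(
  rows="0 0 0 0.008 0 0 0; 0 0 0 0.006 0 0 0; 0 0 0 0.005 0 0 0; 0 0 0 0.004 0 0 0; 0 0 0 0.004 0 0 0; 0 0 0 0.004 0 0 0; 0 0 0 0 0 0 0; 0 0 0 0 0 0 0",
)

```text
t: 3.78
eef_pos: [0.5967, 0.0007, 0.1738]
ee_rot: [-3.142, 0.0, -2.956]
force: [1.3, 2.0, 2.8]
width: 0.0009
gripper_force: 1.4
```

```bash
cat >> h.py <<'E'
def knob(n="top"):
    i,V=cloud(n); L=np.dstack([(V[...,:2]-C)@R,V[...,2]])
    s=(abs(L[...,0])<.09)&(abs(L[...,1])<.09)&(L[...,2]>.165)&(L[...,2]<.225)&(i.max(2)<90)
    K=L[s]; 
    A=np.c_[2*K,np.ones(len(K))]; x=np.linalg.lstsq(A,(K**2).sum(1),rcond=None)[0]
    print(n,len(K),"knob",x[:3].round(4),"r",np.sqrt(x[3]+x[:3]@x[:3]).round(4),"mins",K.min(0).round(3),K.max(0).round(3)); return i
E
python3 - <<'E'
from h import *
tool();im=knob("side")
cv2.imwrite("pics/s2.png",cv2.resize(im[60:260,200:460],None,fx=3,fy=3,interpolation=cv2.INTER_CUBIC))
E
```

```text
t 3.77 local tcp [0.0304 0.0543] z 0.1738 rpy [-3.142  0.    -2.956] want yaw -2.957 F [1.3 2.  2.8] w 0.0009
side 267 knob [0.0048 0.0536 0.1897] r 0.0212 mins [-0.014  0.05   0.165] [0.022 0.076 0.211]
```

View pics/s2.png

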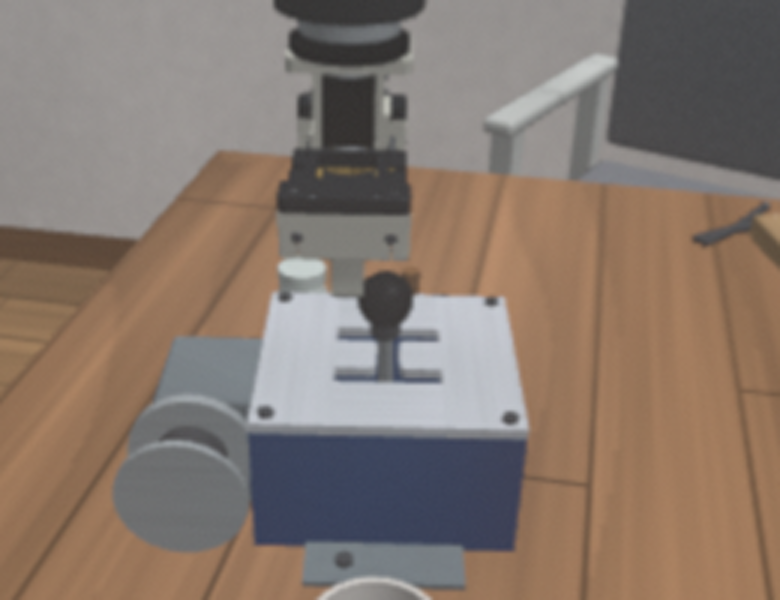

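The finger now touches the knob at (386,300), which has moved back to about x = +4 mm; I'll push 4 mm more. Then I'll back off, rise and go round to the left side.

Emit:
move_arm(
  rows="0 0 0 0.002 0 0 0; 0 0 0 0.002 0 0 0; 0 0 0 0 0 0 0; 0 0 0 0 0 0 0; 0 0 0 -0.01 0 0 0; 0 0 0 -0.02 0 0 0; 0 0 0 0 0 0 0",
)

```text
t: 4.7
eef_pos: [0.6225, 0.0054, 0.1724]
ee_rot: [-3.141, -0.002, -2.957]
force: [-0.9, 0.2, 0.1]
width: 0.0006
gripper_force: 0.0
```

```bash
python3 - <<'E'
from h import *
tool();knob("side");knob("top")
E
```

```text
t 4.70 local tcp [0.0566 0.0543] z 0.1724 rpy [-3.141e+00 -2.000e-03 -2.957e+00] want yaw -2.957 F [-0.9  0.2  0.1] w 0.0006
side 267 knob [-0.      0.0534  0.1899] r 0.0214 mins [-0.016  0.051  0.165] [0.018 0.076 0.213]
top 226 knob [-0.0015  0.0546  0.1954] r 0.0184 mins [-0.019  0.036  0.194] [0.014 0.071 0.215]
```

Emit:
move_arm(
  rows="0 0 0 0 0.03 0 0; 0 0 0 0 0.03 0 0; 0 0 0 0.029 0 0 0; 0 0 0 0.029 0 0 0; 0 0 0 0 0 0 0; 0 0 0 0 -0.012 0 0; 0 0 0 0 0 0 0",
)

```text
t: 5.68
eef_pos: [0.5567, 0.0411, 0.1735]
ee_rot: [-3.141, -0.0, -2.957]
force: [-0.0, 0.5, -0.5]
width: 0.0002
gripper_force: 0.0
```

```bash
python3 - <<'E'
from h import *
tool();im=knob("top")
cv2.imwrite("pics/t3.png",cv2.resize(im[110:270,260:470],None,fx=3,fy=3,interpolation=cv2.INTER_CUBIC))
E
```

```text
t 5.67 local tcp [-0.0015  0.1014] z 0.1735 rpy [-3.141 -0.    -2.957] want yaw -2.957 F [-0.   0.5 -0.5] w 0.0002Traceback (most recent call last):
  File "<stdin>", line 2, in <module>
  File "h.py", line 21, in knob
    print(n,len(K),"knob",x[:3].round(4),"r",np.sqrt(x[3]+x[:3]@x[:3]).round(4),"mins",K.min(0).round(3),K.max(0).round(3)); return i
                                                                                       ~~~~~^^^
    return umr_minimum(a, axis, None, out, keepdims, initial, where)
ValueError: zero-size array to reduction operation minimum which has no identity
```

Emit:
move_arm(
  rows="0 0 0 0 -0.005 0 0; 0 0 0 0 -0.005 0 0; 0 0 0 0 -0.006 0 0; 0 0 0 0 -0.006 0 0; 0 0 0 0 -0.006 0 0; 0 0 0 0 -0.006 0 0; 0 0 0 0 -0.006 0 0; 0 0 0 0 0 0 0",
)

```text
t: 6.72
eef_pos: [0.5652, 0.0029, 0.1754]
ee_rot: [3.141, 0.004, -2.956]
force: [-0.2, 2.2, 3.7]
width: 0.0002
gripper_force: 1.8
```

```bash
python3 - <<'E'
from h import *
tool();im,_=cloud("side")
cv2.imwrite("pics/s3.png",cv2.resize(im[60:260,200:460],None,fx=3,fy=3,interpolation=cv2.INTER_CUBIC))
E
```

```text
t 6.72 local tcp [-0.0002  0.0623] z 0.1754 rpy [ 3.141  0.004 -2.956] want yaw -2.957 F [-0.2  2.2  3.7] w 0.0002
```

View pics/s3.png

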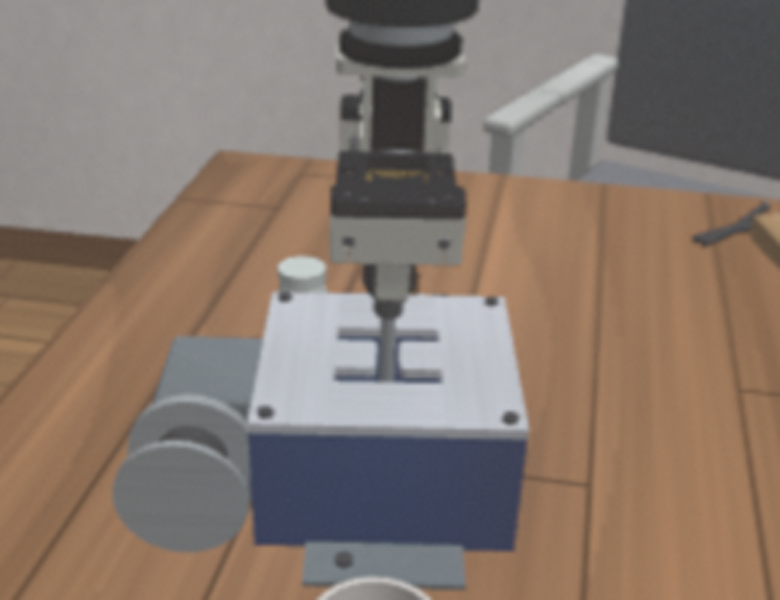

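The knob, at (390,280) behind the finger, is moving right along the crossbar and the rod at (388,345) is centred in it. I'll keep pushing.

Emit:
move_arm(
  rows="0 0 0 0 -0.006 0 0; 0 0 0 0 -0.007 0 0; 0 0 0 0 -0.007 0 0; 0 0 0 0 -0.007 0 0; 0 0 0 0 -0.007 0 0; 0 0 0 0 -0.007 0 0; 0 0 0 0 -0.007 0 0; 0 0 0 0 0 0 0",
)

```text
t: 7.78
eef_pos: [0.5723, -0.0453, 0.1734]
ee_rot: [-3.141, -0.001, -2.957]
force: [0.6, -0.8, 1.5]
width: 0.0003
gripper_force: 0.4
```

Emit:
move_arm(
  rows="0 0 0 0 -0.005 0 0; 0 0 0 0 -0.005 0 0; 0 0 0 0 -0.005 0 0; 0 0 0 0 -0.005 0 0; 0 0 0 0 0 0 0",
)

```text
t: 8.4
eef_pos: [0.5761, -0.0647, 0.1736]
ee_rot: [-3.141, -0.0, -2.957]
force: [0.5, 1.1, -0.7]
width: 0.0005
gripper_force: 0.3
```

```bash
python3 - <<'E'
from h import *
tool();im=knob("side")
cv2.imwrite("pics/s4.png",cv2.resize(im[60:260,200:460],None,fx=3,fy=3,interpolation=cv2.INTER_CUBIC))
E
```

```text
t 8.40 local tcp [-0.0018 -0.0062] z 0.1736 rpy [-3.141 -0.    -2.957] want yaw -2.957 F [ 0.5  1.1 -0.7] w 0.0005
side 93 knob [-0.0003 -0.0149  0.1945] r 0.024 mins [-0.015 -0.04   0.167] [0.019 0.009 0.219]
```

View pics/s4.png

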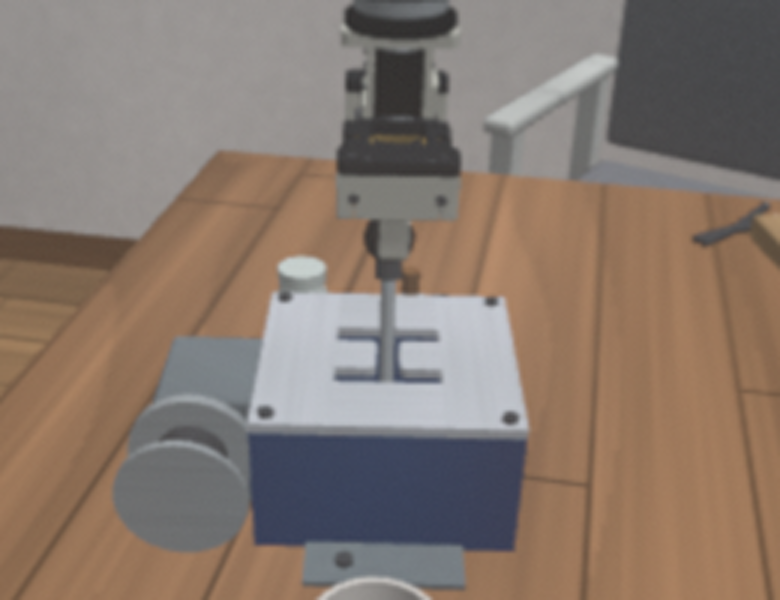

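The knob at (388,240) is beyond the finger and still centred fore and aft, but not yet at the right stop. I'll push on in small steps until force builds.

Emit:
move_arm(
  rows="0 0 0 0 -0.004 0 0; 0 0 0 0 -0.004 0 0; 0 0 0 0 -0.004 0 0; 0 0 0 0 0 0 0",
)

```text
t: 8.95
eef_pos: [0.5784, -0.0764, 0.1737]
ee_rot: [-3.141, 0.0, -2.957]
force: [-0.4, 0.2, 0.5]
width: 0.0006
gripper_force: 0.4
```

Emit:
move_arm(
  rows="0 0 0 0 -0.003 0 0; 0 0 0 0 -0.003 0 0; 0 0 0 0 0 0 0",
)

```text
t: 9.32
eef_pos: [0.5795, -0.0822, 0.1737]
ee_rot: [-3.141, 0.0, -2.956]
force: [-0.1, 0.6, 0.6]
width: 0.0
gripper_force: 0.4
```

```bash
python3 -c "
from h import *
tool();knob('side')"
```

```text
t 9.32 local tcp [-0.0017 -0.024 ] z 0.1737 rpy [-3.141  0.    -2.956] want yaw -2.957 F [-0.1  0.6  0.6] w 0.0000
side 107 knob [ 0.003  -0.053   0.1862] r 0.0195 mins [-0.016 -0.054  0.165] [ 0.02  -0.034  0.207]
```

Emit:
move_arm(
  rows="0 0 0 0 -0.002 0 0; 0 0 0 0 -0.001 0 0; 0 0 0 0 0 0 0; 0 0 0 0 0.015 0 0; 0 0 0 0 0.01 0 0; 0 0 0 0.025 0 0 0; 0 0 0 0.025 0 0 0; 0 0 0 0 0 0 0",
)

```text
t: 10.38
eef_pos: [0.525, -0.0692, 0.1742]
ee_rot: [3.141, 0.001, -2.956]
force: [1.2, -0.3, 0.5]
width: 0.0004
gripper_force: 0.0
```

```bash
python3 -c "
from h import *
tool();knob('side');knob('top')"
```

```text
t 10.38 local tcp [-0.0529 -0.0012] z 0.1742 rpy [ 3.141e+00  1.000e-03 -2.956e+00] want yaw -2.957 F [ 1.2 -0.3  0.5] w 0.0004
side 230 knob [ 0.0021 -0.0579  0.1868] r 0.0215 mins [-0.013 -0.058  0.165] [ 0.02  -0.037  0.211]Traceback (most recent call last):
  File "<string>", line 3, in <module>
    tool();knob('side');knob('top')
                        ~~~~^^^^^^^
  File "h.py", line 21, in knob
    print(n,len(K),"knob",x[:3].round(4),"r",np.sqrt(x[3]+x[:3]@x[:3]).round(4),"mins",K.min(0).round(3),K.max(0).round(3)); return i
                                                                                       ~~~~~^^^
    return umr_minimum(a, axis, None, out, keepdims, initial, where)
ValueError: zero-size array to reduction operation minimum which has no identity
```

Emit:
move_arm(
  rows="0 0 0 0 -0.027 0 0; 0 0 0 0 -0.027 0 0; 0 0 0 0 0 0 0; 0 0 0 -0.01 0 0 0; 0 0 0 -0.007 0 0 0; 0 0 0 -0.006 0 0 0; 0 0 0 -0.006 0 0 0; 0 0 0 -0.006 0 0 0",
)

```text
t: 11.48
eef_pos: [0.5706, -0.1161, 0.1737]
ee_rot: [-3.142, -0.001, -2.956]
force: [-1.4, -0.7, 1.4]
width: 0.0005
gripper_force: 1.1
```

Emit:
move_arm(
  rows="0 0 0 -0.006 0 0 0; 0 0 0 -0.006 0 0 0; 0 0 0 -0.006 0 0 0; 0 0 0 -0.006 0 0 0; 0 0 0 -0.006 0 0 0; 0 0 0 0 0 0 0",
)

```text
t: 12.22
eef_pos: [0.6006, -0.1105, 0.1735]
ee_rot: [3.142, 0.0, -2.956]
force: [-1.8, 0.1, -0.1]
width: -0.0003
gripper_force: 0.3
```

```bash
python3 -c "
from h import *
tool();knob('side')"
```

```text
t 12.22 local tcp [ 0.0138 -0.0557] z 0.1735 rpy [ 3.142  0.    -2.956] want yaw -2.957 F [-1.8  0.1 -0.1] w -0.0003
side 225 knob [ 0.0389 -0.057   0.1839] r 0.0211 mins [ 0.022 -0.059  0.165] [ 0.057 -0.034  0.207]
```

Emit:
move_arm(
  rows="0 0 0 -0.004 0 0 0; 0 0 0 -0.004 0 0 0; 0 0 0 -0.003 0 0 0; 0 0 0 -0.003 0 0 0; 0 0 0 0 0 0 0",
)

```text
t: 12.9
eef_pos: [0.6141, -0.108, 0.1736]
ee_rot: [-3.142, 0.0, -2.956]
force: [-0.4, 0.1, 0.4]
width: 0.0006
gripper_force: 0.4
```

Emit:
move_arm(
  rows="0 0 0 -0.002 0 0 0; 0 0 0 -0.001 0 0 0; 0 0 0 0 0 0 0",
)

```text
t: 13.28
eef_pos: [0.6168, -0.1075, 0.1737]
ee_rot: [3.142, 0.0, -2.956]
force: [-0.2, 0.5, 0.0]
width: 0.0007
gripper_force: 0.4
```

```bash
python3 -c "
from h import *
tool();knob('side')"
```

```text
t 13.28 local tcp [ 0.0304 -0.0557] z 0.1737 rpy [ 3.142  0.    -2.956] want yaw -2.957 F [-0.2  0.5  0. ] w 0.0007
side 200 knob [ 0.0525 -0.0546  0.1822] r 0.0197 mins [ 0.036 -0.059  0.165] [ 0.069 -0.034  0.203]
```

Emit:
move_arm(
  rows="0 0 0 -0.002 0 0 0; 0 0 0 -0.001 0 0 0; 0 0 0 0 0 0 0",
)

```text
t: 13.7
eef_pos: [0.6198, -0.1069, 0.1736]
ee_rot: [-3.142, -0.0, -2.956]
force: [-0.4, -0.4, -0.3]
width: 0.0
gripper_force: 0.4
```

Emit:
move_arm(
  rows="0 0 0 -0.0015 0 0 0; 0 0 0 0 0 0 0",
)

```text
t: 13.95
eef_pos: [0.6213, -0.1067, 0.1736]
ee_rot: [-3.142, 0.0, -2.956]
force: [-0.7, 0.2, 0.1]
width: 0.0004
gripper_force: 0.4
```

Emit:
move_arm(
  rows="0 0 0 -0.0015 0 0 0; 0 0 0 0 0 0 0",
)

```text
t: 14.2
eef_pos: [0.6228, -0.1064, 0.1737]
ee_rot: [-3.142, 0.0, -2.956]
force: [-1.7, -0.5, 0.3]
width: 0.0005
gripper_force: 0.4
```

```bash
python3 - <<'E'
from h import *
tool();im=knob("side")
cv2.imwrite("pics/s5.png",cv2.resize(im[60:260,200:460],None,fx=3,fy=3,interpolation=cv2.INTER_CUBIC))
E
```

```text
t 14.20 local tcp [ 0.0364 -0.0557] z 0.1737 rpy [-3.142  0.    -2.956] want yaw -2.957 F [-1.7 -0.5  0.3] w 0.0005
side 203 knob [ 0.0567 -0.0536  0.1814] r 0.0193 mins [ 0.041 -0.056  0.165] [ 0.074 -0.033  0.203]
```

View pics/s5.png

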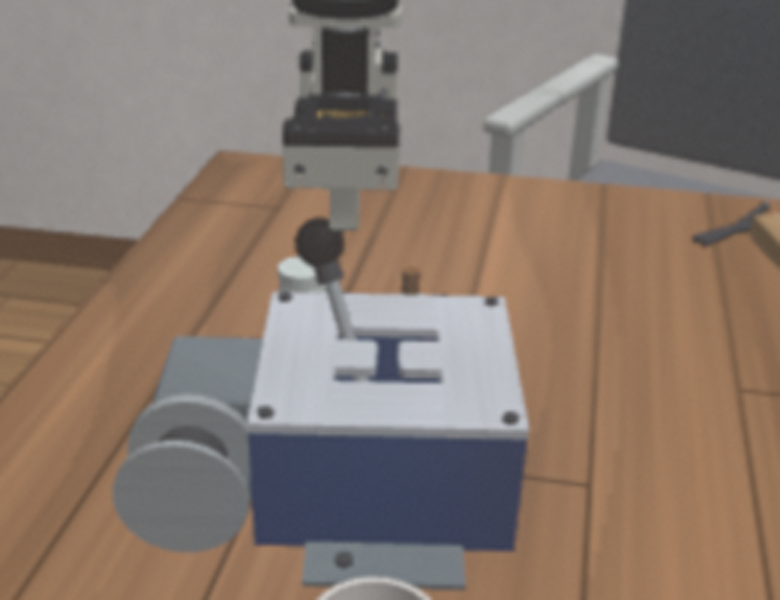

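The knob at (320,242) leans forward and right, and the rod meets the far end of slot 3 at (345,335). I'll nudge it slightly to confirm the stop.

Emit:
move_arm(
  rows="0 0 0 -0.0015 0 0 0; 0 0 0 0 0 0 0",
)

```text
t: 14.5
eef_pos: [0.6243, -0.1061, 0.1737]
ee_rot: [-3.142, 0.0, -2.956]
force: [-0.7, -0.5, 0.2]
width: 0.0001
gripper_force: 0.4
```

Emit:
move_arm(
  rows="0 0 0 -0.001 0 0 0; 0 0 0 0 0 0 0",
)

```text
t: 14.75
eef_pos: [0.6252, -0.1059, 0.1736]
ee_rot: [-3.142, -0.0, -2.956]
force: [-0.4, 0.1, 0.2]
width: 0.0007
gripper_force: 0.4
```

Emit:
move_arm(
  rows="0 0 0 -0.0015 0 0 0; 0 0 0 -0.0015 0 0 0",
)

```text
t: 15.0
eef_pos: [0.628, -0.1054, 0.1737]
ee_rot: [3.142, -0.0, -2.956]
force: [-2.5, 0.1, 1.2]
width: 0.0006
gripper_force: 0.8
```

```bash
python3 -c "
from h import *
tool();knob('side')"
```

```text
t 15.00 local tcp [ 0.0417 -0.0557] z 0.1737 rpy [ 3.142 -0.    -2.956] want yaw -2.957 F [-2.5  0.1  1.2] w 0.0006
side 198 knob [ 0.0595 -0.0536  0.181 ] r 0.0191 mins [ 0.043 -0.058  0.165] [ 0.076 -0.033  0.201]
```

Emit:
move_arm(
  rows="0 0 0 -0.0015 0 0 0; 0 0 0 -0.0015 0 0 0",
)

```text
t: 15.3
eef_pos: [0.6309, -0.1049, 0.1736]
ee_rot: [3.142, -0.0, -2.956]
force: [-2.8, -0.4, 1.1]
width: 0.0003
gripper_force: 1.3
```

Emit:
move_arm(
  rows="0 0 0 -0.0015 0 0 0; 0 0 0 -0.0015 0 0 0",
)

```text
t: 15.55
eef_pos: [0.6338, -0.1044, 0.1737]
ee_rot: [-3.142, -0.0, -2.956]
force: [-3.8, -0.8, 2.7]
width: 0.0006
gripper_force: 1.7
```

```bash
python3 - <<'E'
from h import *
tool();im=knob("side")
cv2.imwrite("pics/s6.png",cv2.resize(im[100:200,260:390],None,fx=6,fy=6,interpolation=cv2.INTER_CUBIC))
E
```

```text
t 15.55 local tcp [ 0.0476 -0.0558] z 0.1737 rpy [-3.142 -0.    -2.956] want yaw -2.957 F [-3.8 -0.8  2.7] w 0.0006
side 193 knob [ 0.0612 -0.0532  0.1803] r 0.0191 mins [ 0.043 -0.056  0.165] [ 0.078 -0.032  0.201]
```

View pics/s6.png

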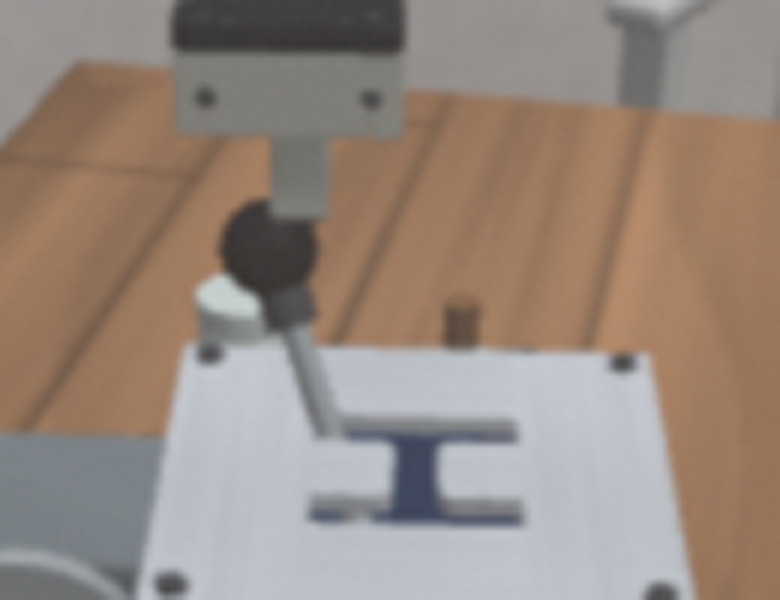

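The rod stands at the end of slot 3 at (325,430), and the finger at (300,180) is starting to ride past the knob at (268,245), so the stick is at its stop. Backing off, then rising.

Emit:
move_arm(
  rows="0 0 0 0.01 0 0 0; 0 0 0 0.025 0 0 0; 0 0 0 0.03 0 0 0; 0 0 0 0 0 -0.04 0; 0 0 0 0.05 0 -0.04 0; 0 0 0 0.05 0 -0.03 0; 0 0 0 0.04 0 0 0; 0 0 0 0 0 0 0",
)

```text
t: 16.6
eef_pos: [0.4321, -0.142, 0.2841]
ee_rot: [3.141, 0.005, -2.957]
force: [-0.2, 0.3, 0.4]
width: 0.0006
gripper_force: 0.0
```

```bash
python3 - <<'E'
from h import *
tool();knob("side")
im=knob("top")
E
```

```text
t 16.60 local tcp [-0.1576 -0.0558] z 0.2841 rpy [ 3.141  0.005 -2.957] want yaw -2.957 F [-0.2  0.3  0.4] w 0.0006
side 208 knob [ 0.0599 -0.0544  0.1805] r 0.0198 mins [ 0.043 -0.056  0.165] [ 0.076 -0.034  0.202]
top 248 knob [ 0.0591 -0.055   0.1822] r 0.021 mins [ 0.04  -0.071  0.166] [ 0.074 -0.037  0.205]
```

```bash
python3 -c "
from station import arm
print(arm.job_done())"
```

```text
the job is handed in; nothing more can be done
None
```

The job is handed in: the gearstick measured fully home in slot 3, with the knob 59 mm forward and 55 mm right of the gate centre, and the arm was clear at 16.6 s; no verdict came back.

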